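# Slide one packing plate off the rack onto the hinge bracket

### The job

First move the bronze lock pawl off the plate stack and into the empty parts tray. Then slide just the top packing plate out of the rack's open side, without lifting it and pressing on it only gently, in one unbroken slide onto the flat leaf of the hinge bracket in the vise until it lies flat and square there, fully home against the bracket's upright. Leave the other plates in the rack and everything else on the bench as they are.

Things in the scene. Friction and masses are not known exactly. Their poses are not given: they have to be found in the camera images.
- plate_top: Top packing plate of the stack: plain blackened steel, no holes, 60 mm (x) by 90 mm (y), 6 mm thick, about 0.25 kg. Origin: centre of its underside, z up. It starts in the rack under the pawl, its top 98 mm above the bench and 1 mm above the rack's walls: its back and side edges are out of reach, so press on its top and drag it to +y, keeping the tool on it until it is on the leaf.
- plate_face (a point): Centre of the top plate's top face, where to press. Friction (varies): oiled plates, rack and leaf about 0.2 on one another, fingertips on a plate about 0.5. 5 to 10 N of press drags it well; over 20 N marks it, so touch down slowly (about 10 mm/s). On the way it tips nose down (3 to 17 degrees), then falls flat onto the leaf: how far is not measured, so the press must follow it by feel.
- vise: Small green-jawed bench vise bolted down beside the rack's open side, holding a steel hinge bracket by its edge. Origin: on the bench under the bracket's middle. The bracket has a flat level leaf, 76 mm along x, y = -52 to +52 mm, and an upright at its +y end (inner face y = +52 mm, 30 mm tall). x, y parallel to the rack's within 2 degrees; 4 to 10 mm gap from rack end to leaf.
- home (a point): On the bench, vertically below where the plate's origin is when the plate is fully home against the upright: y = +7 mm, x = 0 of the vise (height 0, not that of the leaf). How high the bracket is clamped differs each time and is not measured: its leaf's top lies 2 to 12 mm lower than the top plate's underside in the rack, so 80 to 90 mm above the bench.
- plate_2: Second plate of the stack, same size, under the top one; origin at the centre of its underside. May not shift more than 3 mm.
- plate_3: Third plate of the stack, same size; origin at the centre of its underside. May not shift more than 3 mm.
- plate_4: Bottom plate of the stack, same size; origin at the centre of its underside. May not shift more than 3 mm.
- rack: Fixed aluminium stand, 73 (x) by 97 (y) mm, 97 mm high, with four stacked plates on a shelf 74 mm above the bench. 5 mm walls at the back (-y) and both sides, 1.5 mm of play to the plates; fully open at +y, towards the bracket. Origin: on the bench under the middle of the stack; shelf and stack end at y = +45 mm.
- pawl: Bronze lock pawl lying on the top plate, 0.11 kg: a bar 16 mm wide (y), 14 mm high, from x = -33 mm (round boss, 22 mm across, at x = -22 mm) to +26 mm, with a nose out to y = +16 mm at x = 16 to 26 mm. Grip it across y at the origin (plain 16 mm bar). Origin: underside, middle of the bar.
- tray: Fixed empty grey plastic parts tray on the bench, open on top, 130 mm (x) by 110 mm (y) outside, 25 mm high, walls and floor about 4 mm. Origin: centre of its underside. It stands to the left or to the right of the vise and rack.
- keypad: Red plastic safe keypad, 110 x 80 x 24 mm, loose on the bench, leave it. Origin: centre of its underside.
- grommet: Black rubber grommet ring, 42 mm across, 12 mm high, loose, leave it. Origin: centre of its underside.
- screwdriver: Screwdriver lying loose at the back of the bench, leave it.
- lock_cylinder: Brass lock cylinder standing loose, 30 mm across, 38 mm high, leave it. Origin: centre of its underside.
- strike: Small steel strike plate with a raised end, 75 x 30 x 20 mm, loose, leave it. Origin: centre of its underside.
- screw_jar: Amber jar, 56 mm across, 70 mm high, loose, leave it. Origin: centre of its underside.
Not all that is in view belongs to the job. There is more than one size of the vise; the job needs the smaller. What is shaped like the plate_top but yellow is not meant.

How it is judged:
By the outcome, as a careful person would: the job done as asked, in the order asked, and still so for the second after the job is handed in, with the robot touching nothing.
It also fails if it takes over 61 s, if anything falls off the work surface, if the arm or the gripper's body presses on something with over 40 N, if the wrist force passes 120 N, or if a joint passes its speed limit or range.

### The arm

A 6-joint arm with a two-finger parallel gripper is mounted at the origin on the work surface. World frame = base frame: x ahead of the robot, y to its left, z up, the work surface at z = 0. Lengths are in m, angles in rad, forces in N, time in s.
With the tool pointing down it reaches from about 0.3 to 0.875 m from the base axis. Payload 6.4 kg.
Tool frame: the origin (TCP) lies midway between the tips of the shut fingers; the grasp point (between the pads) lies 19 mm behind it (ctrl.tcp_to_grasp is the distance from the TCP to the grasp point, in m); z points along the fingers, y is the direction in which the jaws open and shut (so a half turn about z gives the same grasp; the last joint's range is limited). The gripper opens to 85 mm and grips with 20 to 120 N. Pads are 22 mm wide; open, the fingers measure 114 mm over their backs; the gripper's body (76 mm by 85 mm) begins 54 mm behind the grasp point. The pads swing forward as they close: fully open they stand 13 mm farther back than shut.
Start: joints at [0.913, 0.181, 1.607, -0, 1.354, -0.206], TCP at [0.251, 0.517, 0.192] pointing down, gripper open.
Joint ranges: [-2.99, 2.99], [-0.89, 2.07], [0.3, 2.58], [-1.14, 4.28], [0, 2.63], [-3.12, 3.12]. Speed limits (rad/s): [2.57, 2.57, 3.01, 3.14, 3.14, 3.14].

### API

Orientations are given as a unit quaternion [w, x, y, z].
In Python, from bench import monitor, imaging, order, spotter, ctrl gives the robot as it stands.
- The arm moves only by the shell command python3 -m pendant 'ROWS'. ROWS is JSON, a list that holds one entry, the list of rows, each a list of 5 numbers: the shift along the world's x, y, z in mm, then the turn about the world's z in degrees, then the finger opening in mm, from 0 to 85.4. A call has 1 to 8 rows; each row shifts and turns the commanded pose from where the row before left it; what a row does not reach is not made up. A row lasts 1/8 s, in which the tool goes at most 62.5 mm and 10.7 degrees, less where a joint would pass 70% of its speed; a pose out of reach is approached as far as the arm can. A call with a gripper value outside its range is refused whole. The fingers move at their own pace and stop on an object; the grip force is fixed at half the most. Time passes only in rows, so rows that do not move let the fingers close. It gives the time, the measured TCP pose, the force and the opening at its end, in the units of the state.
- monitor.get_obs(): the state, without advancing time (a new reading comes with each control period).
- imaging.camera(name): name is "side" or "top"; returns a dict with "img" (420x560x3 uint8, red, green, blue), "vfov" (degrees; the focal length in pixels is half the picture's height over the tangent of half this angle, whatever the lens; pixels are square), "cx", "cy" (the principal point, pixels), "origin" and "orientation" of the camera in the world. Camera axes: x right, y down, z forward; pixel columns grow to the right and rows downward; lengths in m; the calibration is good to about 2 mm. A picture is of the moment at which its call begins. There is no depth.
- order.hand_in(): hands the job in, once; it reports no verdict.
Trained networks look in the newest picture that a camera, given by its name, has taken for a name from the list of things; names that differ only in an ending like _2 or _b are one class to them, and where a whole thing is asked for, a point or a joint stands for the part that bears it (a point fixed in the world has none). Each returns a list of dicts, best first, with "confidence" (0 to 1); they miss things now and then, are a little off and sometimes report something else, mostly with a low value. They report only what shows in the picture. A call takes as long as a camera call. They do not tell look-alikes from the thing itself.
- spotter.recognise(camera, thing): "at" ([x, y, z] in m, in the coordinates of the camera as it stood for that picture, good to about 4 mm: the middle of the surface that is visible of it).
- spotter.tip_of(camera, thing): "at" ([x, y, z] in m, in the coordinates of the camera as it stood for that picture, good to about 4 mm: a listed point, or the origin of a listed thing).
The state is a dict: "time_s": time; "q": joint angles; "dq": joint speeds; "joint_efforts": joint torques, N m; "eef_pos": TCP position; "eef_rot": TCP orientation; "wrist_force": force on the tool from outside, world axes, zero at the start; "torque": the same for the moment, N m; "opening": opening from 0.0 (shut) to 1.0 (fully open).
Only numpy, scipy, OpenCV 4.12 (cv2) and the standard library are available. Lean on these libraries where they do the work, as an engineer would, in place of code of your own. Each camera call takes 0.05 s, during which the arm holds its last target. There are 200 camera calls.

## Working session

There is one attempt and no reset: what is moved stays moved. The work goes in short steps, Python scripts to look and compute and a shell command to move; the robot and the scene stay as the last step left them, time stands still between calls to the robot, and variables do not carry over. Pictures are saved under pics/ and viewed, about 8 in all and at most 12, crops included, and the job is handed in when it is done.

```bash
mkdir -p pics; ls; cat > h.py <<'E'
import numpy as np, cv2
from scipy.spatial.transform import Rotation as R
from bench import monitor, imaging, order, spotter, ctrl
def cam(n):
    c=imaging.camera(n); q=c["orientation"]
    c["R"]=R.from_quat([q[1],q[2],q[3],q[0]]).as_matrix(); c["o"]=np.array(c["origin"])
    c["f"]=c["img"].shape[0]/2/np.tan(np.radians(c["vfov"])/2); return c
def w(c,p): return c["o"]+c["R"]@np.array(p)
def px(c,P):
    v=c["R"].T@(np.array(P)-c["o"]); return [c["cx"]+c["f"]*v[0]/v[2],c["cy"]+c["f"]*v[1]/v[2]]
def ray(c,u,v,z):
    d=c["R"]@np.array([(u-c["cx"])/c["f"],(v-c["cy"])/c["f"],1]); return c["o"]+d*(z-c["o"][2])/d[2]
def save(c,n,box=None,s=1):
    im=c["img"]
    if box: im=im[box[1]:box[3],box[0]:box[2]]
    cv2.imwrite("pics/"+n,cv2.resize(im,None,fx=s,fy=s,interpolation=cv2.INTER_CUBIC)[...,::-1])
E
python3 - <<'E'
from h import *
np.set_printoptions(precision=4,suppress=True)
s=monitor.get_obs(); print(s["time_s"],s["eef_pos"],s["eef_rot"],s["wrist_force"])
ims=[]
for n in ("top","side"):
    c=cam(n); save(c,n+"0.png"); print(n,c["o"],c["R"].tolist(),c["f"],c["cx"],c["cy"])
    for t in ("plate_top","plate_face","vise","home","rack","pawl","tray"):
        r=spotter.tip_of(n,t)
        for d in r[:3]:
            P=w(c,d["at"]); print(n,t,round(d["confidence"],2),P,np.round(px(c,P)))
E
```

```text
pics
0.0 [0.2506 0.5168 0.1909] [-0.0004  0.224   0.9746 -0.0008] [ 0.5105 -0.2904 -0.0182]
top [0.3333 0.0027 1.074 ] [[0.029547380481479233, -0.9893613605754433, 0.14244665846200358], [-0.9995343259289363, -0.028158384149768425, 0.011757410083066328], [-0.007621259506801981, -0.14272772541584927, -0.9897326471331278]] 410.33591358233105 280.6720062554889 212.75528460733128
top plate_top 0.83 [ 0.5567 -0.1527 -0.0014] [344. 189.]
top plate_top 0.57 [0.5671 0.0047 0.0982] [286. 175.]
top plate_face 0.93 [0.5647 0.0004 0.0978] [287. 176.]
top plate_face 0.75 [ 0.5561 -0.1541  0.0114] [346. 188.]
top vise 0.77 [ 0.2107 -0.3594 -0.0001] [425. 325.]
top vise 0.69 [0.5388 0.1041 0.0023] [248. 193.]
top vise 0.58 [0.7628 0.0432 0.0034] [273. 113.]
top home 0.85 [ 0.5377  0.1054 -0.0006] [248. 193.]
top home 0.74 [ 0.211  -0.351   0.0002] [422. 325.]
top home 0.29 [0.7636 0.0423 0.001 ] [274. 113.]
top rack 0.83 [0.5663 0.0023 0.0012] [286. 184.]
top rack 0.65 [ 0.366   0.271  -0.0033] [182. 256.]
top tray 0.92 [ 0.5253 -0.3197 -0.0007] [408. 202.]
side [0.4654 0.6682 0.7763] [[-0.999803602
[... 281 characters left out ...]
] [248. 179.]
side plate_top 0.81 [0.5682 0.0032 0.0911] [238. 197.]
side plate_face 0.86 [ 0.5543 -0.146   0.0129] [249. 178.]
side plate_face 0.68 [0.5661 0.0037 0.0957] [238. 196.]
side vise 0.75 [ 0.2176 -0.3564 -0.0011] [358. 134.]
side vise 0.61 [0.5425 0.1001 0.0011] [249. 253.]
side vise 0.38 [ 0.723  -0.2318 -0.0006] [193. 163.]
side home 0.94 [ 0.2117 -0.3471 -0.0026] [361. 136.]
side home 0.67 [0.5675 0.0077 0.0957] [238. 197.]
side home 0.65 [ 0.5457  0.1077 -0.0011] [248. 256.]
side rack 0.6 [0.5645 0.003  0.0014] [242. 222.]
side pawl 0.76 [ 0.5643 -0.0123  0.0977] [239. 191.]
side pawl 0.58 [0.5402 0.109  0.002 ] [250. 256.]
side tray 0.78 [ 0.5207 -0.3175  0.0001] [262. 143.]
```

```bash
python3 - <<'E'
from h import *
a=cv2.imread("pics/top0.png");b=cv2.imread("pics/side0.png")
cv2.imwrite("pics/both.png",cv2.resize(np.vstack([a,b]),None,fx=.71,fy=.71))
A=cv2.resize(a[130:250,200:380],None,fx=4,fy=4,interpolation=2)[:, :]
cv2.imwrite("pics/topcrop.png",A)
cv2.imwrite("pics/sidecrop.png",cv2.resize(b[160:300,180:320],None,fx=4.2,fy=4.2,interpolation=2))
E
```

```text
(no output)
```

View pics/both.png

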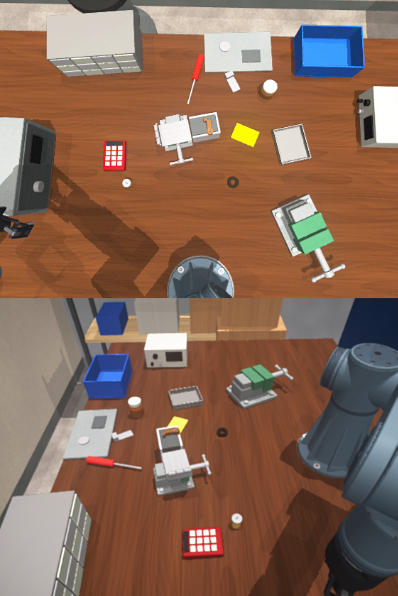

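View pics/topcrop.png

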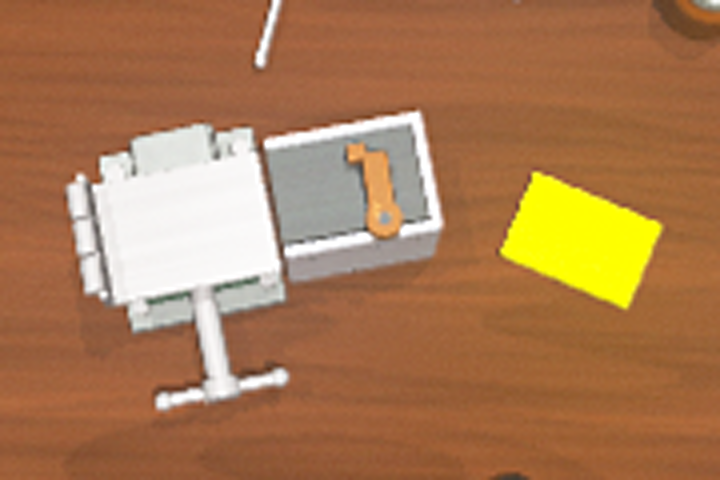

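View pics/sidecrop.png

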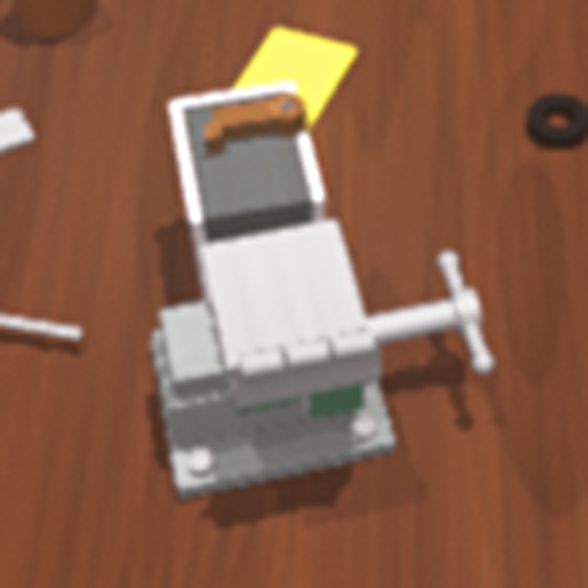

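The overview shows three vise-like things: the big green-jawed vise at top px (425,325), the small vise with bracket at (248,193), and a spurious hit at (273,113). The small one next to the rack's open side fits. The plate look-alikes are the yellow plate at (345,188) on the bench and the dark plate at (287,176) in the rack under the pawl. The dark one fits, and the enlarged crops confirm both choices. The tray is grey at (408,202); the blue bin isn't meant. Next I'll fit the rack, bracket and pawl geometry.

```bash
cat > fit.py <<'E'
from h import *
from scipy.optimize import least_squares
np.set_printoptions(precision=4,suppress=True)
c=cam("top"); d=cam("side")
T=lambda u,v:(200+u/4,130+v/4); S=lambda u,v:(180+u/4.2,160+v/4.2)
obs=[(c,T(418,113),36.5,-51.5),(c,T(265,147),36.5,45.5),(c,T(440,220),-36.5,-51.5),(c,T(286,246),-36.5,45.5),
 (d,S(170,101),36.5,-51.5),(d,S(295,82),-36.5,-51.5),(d,S(324,205),-36.5,45.5)]
def P(p,x,y,z): 
    k,s=np.cos(p[2]),np.sin(p[2]); return [p[0]+(k*x-s*y)/1000,p[1]+(s*x+k*y)/1000,z]
r=least_squares(lambda p:np.ravel([np.subtract(px(cc,P(p,x,y,.097)),uv) for cc,uv,x,y in obs]),[.566,.002,.2])
print("rack",r.x[:2],np.degrees(r.x[2])); print(r.fun.reshape(-1,2))
# pawl
for cc,b in ((c,(270,155,315,195)),(d,(215,175,260,200))):
    im=cc["img"][b[1]:b[3],b[0]:b[2]]; h=cv2.cvtColor(im,cv2.COLOR_RGB2HSV)
    m=((h[...,0]>8)&(h[...,0]<18)&(h[...,1]>130)&(h[...,2]>110)).astype(np.uint8)
    n,l,st,ce=cv2.connectedComponentsWithStats(m); 
    for i in range(1,n):
        if st[i,4]>30:
            v,u=np.nonzero(l==i); W=np.array([ray(cc,a+b[0],e+b[1],.110) for a,e in zip(u,v)])[:,:2]
            L=(W-r.x[:2])@np.array([[np.cos(r.x[2]),-np.sin(r.x[2])],[np.sin(r.x[2]),np.cos(r.x[2])]])*1000
            print("pawl in rack mm n",len(u),"bbox",L.min(0),L.max(0),"mean",L.mean(0))
            for lo in range(-36,36,8):
                k=L[(L[:,0]>=lo)&(L[:,0]<lo+8)]; 
                if len(k): print(lo+4,k[:,1].min(),k[:,1].max(),k[:,1].mean())
# bracket leaf rack-side corners at z=.085 and sizes
for cc,uv in ((c,T(250,150)),(c,T(284,271)),(c,T(98,180)),(c,T(116,304)),(d,S(340,222)),(d,S(203,245))):
    W=ray(cc,*uv,.085)[:2]; k,s=np.cos(r.x[2]),np.sin(r.x[2]); q=W-r.x[:2]; print("br",[ (k*q[0]+s*q[1])*1000,(-s*q[0]+k*q[1])*1000])
for n,cc in (("top",c),("side",d)):
    for t in ("vise","home","pawl","tray","plate_top","rack"):
        for o in spotter.tip_of(n,t)[:2]:
            W=w(cc,o["at"]); q=W[:2]-r.x[:2]; print(n,t,round(o["confidence"],2),W,"rackframe",[(k*q[0]+s*q[1])*1000,(-s*q[0]+k*q[1])*1000])
q=monitor.get_obs()["eef_rot"]; print("tool y",R.from_quat([q[1],q[2],q[3],q[0]]).as_matrix()[:,1])
E
python3 fit.py
```

```text
rack [0.5659 0.0035] 12.100309585685753
[[-0.3268 -0.7437]
 [-1.0095 -2.2142]
 [-0.1492  1.2079]
 [-0.977   1.8619]
 [ 0.044  -0.5064]
 [-0.2998 -0.8107]
 [-0.0517 -2.0141]]
pawl in rack mm n 447 bbox [-59.4756 -74.7377] [54.2609 33.554 ] mean [ 15.6592 -34.4698]
-32 -62.38596688257498 -53.91074940070064 -58.25601354940978
-24 -63.799508471237566 -53.42380814035891 -58.81778307564808
-16 -65.21606887611401 -54.359867110545935 -59.49346079866266
-8 -67.10952875749742 -53.40382652340506 -60.25255970123229
0 -68.53317078684253 -53.3837728879446 -61.30167959408369
8 -69.95986406392055 -54.32317947085536 -62.13845914295389
16 -71.38961840872162 -53.36364684391676 -62.2452078082431
24 -73.30073624786311 -53.34344799843892 -63.931204887862016
32 -74.73767151025375 33.5539666220977 -40.68112415392035
pawl in rack mm n 145 bbox [-39.6955 -26.5592] [19.3782 -3.6583] mean [ -9.3841 -16.3462]
-32 -25.643976197149037 -7.796096927227525 -16.467023753741785
-24 -26.55916827813021 -9.149087247817839 -17.943965634701954
-16 -23.671127569021237 -10.50496211468159 -17.161251212086196
-8 -24.58690450882
[... 3400 characters left out ...]
.0994] rackframe [np.float64(-5.197887003901013), np.float64(-18.500289453383868)]
side tray 0.95 [ 0.5197 -0.3195  0.0023] rackframe [np.float64(-112.83161395993585), np.float64(-306.11019326559534)]
side plate_top 0.79 [ 0.5585 -0.1539  0.0018] rackframe [np.float64(-40.2040160607008), np.float64(-152.37038405672448)]
side plate_top 0.58 [0.5698 0.0053 0.0909] rackframe [np.float64(4.180229406795088), np.float64(0.9335371866991146)]
side rack 0.76 [0.5627 0.004  0.0014] rackframe [np.float64(-2.9691186824323994), np.float64(1.132458989868846)]
side rack 0.36 [ 0.7591 -0.1038  0.002 ] rackframe [np.float64(166.40292699749065), np.float64(-145.4179357687463)]
tool y [ 0.4366  0.8997 -0.    ]
```

```bash
cat > fit2.py <<'E'
from h import *
from scipy.optimize import minimize
from scipy.ndimage import map_coordinates, gaussian_filter
np.set_printoptions(precision=4,suppress=True)
C=[cam("top"),cam("side")]
for c in C:
    L=cv2.cvtColor(c["img"],cv2.COLOR_RGB2LAB).astype(float)
    g=sum(np.hypot(*np.gradient(gaussian_filter(L[...,i],.7))) for i in range(3)); c["g"]=gaussian_filter(np.minimum(g,40),.8)
def rect(x0,x1,y0,y1,z): p=[(x0,y0,z),(x1,y0,z),(x1,y1,z),(x0,y1,z)]; return [(p[i],p[(i+1)%4]) for i in range(4)]
def pts(segs,p):
    k,s=np.cos(p[2]),np.sin(p[2]); o=[]
    for a,b in segs:
        a,b=np.array(a,float),np.array(b,float)
        for t in np.linspace(0,1,30): 
            q=a+(b-a)*t; o.append([p[0]+(k*q[0]-s*q[1])/1000,p[1]+(s*q[0]+k*q[1])/1000,q[2]/1000+(p[3] if len(p)>3 else 0)])
    return np.array(o)
def proj(c,W): v=(W-c["o"])@c["R"]; return c["cx"]+c["f"]*v[:,0]/v[:,2],c["cy"]+c["f"]*v[:,1]/v[:,2]
def cost(p,S): return -sum(map_coordinates(c["g"],proj(c,pts(s,p))[::-1],order=1).mean() for c,s in zip(C,S))
def fit(S,p0,rng,n=3000):
    rs=np.random.default_rng(0); best=min((p0+rng*rs.uniform(-1,1,len(p0)) for _ in range(n)),key=lambda p:cost(p,S))
    return minimize(cost,best,args=(S,),method="Nelder-Mead",options=dict(initial_simplex=best+np.vstack([np.zeros(len(p0)),np.diag(rng*.1)])))
U=lambda y,z:((-36.5,y,z),(36.5,y,z)); 
rim=[((36.5,45.5,97),(36.5,-51.5,97)),U(-51.5,97),((-36.5,-51.5,97),(-36.5,45.5,97)),((31.5,45,97.5),(31.5,-46.5,97.5)),((31.5,-46.5,97.5),(-31.5,-46.5,97.5)),((-31.5,-46.5,97.5),(-31.5,45,97.5)),((-30,45,98),(30,45,98))]
r=fit([rim,rim],np.array([.566,.0035,.22]),np.array([.008,.008,.08])); print("rack",r.x,np.degrees(r.x[2]),r.fun)
# leaf top edges; p[3]=leaf height
lt=[((-38,-52,0),(38,-52,0)),((38,-52,0),(38,52,0)),((-38,-52,0),(-38,52,0)),((-38,52,30),(38,52,30))]
ls=[((-38,-52,0),(38,-52,0)),((-38,-52,0),(-38,35,0)),((38,-52,0),(38,35,0)),((-38,52,30),(38,52,30))]
v=fit([lt,ls],np.array([.541,.1035,r.x[2],.085]),np.array([.008,.008,.06,.007]),5000); print("bracket",v.x,np.degrees(v.x[2]),v.fun)
k,s=np.cos(r.x[2]),np.sin(r.x[2]); q=v.x[:2]-r.x[:2]; print("vise in rack frame mm",1000*(k*q[0]+s*q[1]),1000*(-s*q[0]+k*q[1]))
k,s=np.cos(v.x[2]),np.sin(v.x[2]); print("home",v.x[0]-s*.007,v.x[1]+k*.007)
out=[]
for c,b,S in ((C[0],(205,140,325,240),lt),(C[1],(190,165,310,265),ls)):
    im=cv2.resize(c["img"][b[1]:b[3],b[0]:b[2]],None,fx=5,fy=5,interpolation=2)[...,::-1].copy()
    for seg,p,col in ((rim,r.x,(0,0,255)),(S,v.x,(255,0,0))):
        for u,w_ in zip(*proj(c,pts(seg,p))): cv2.circle(im,(int((u+.5-b[0])*5),int((w_+.5-b[1])*5)),1,col,-1)
    out.append(im)
cv2.imwrite("pics/fit.png",cv2.resize(np.hstack(out),None,fx=.665,fy=.665,interpolation=cv2.INTER_AREA))
E
python3 fit2.py
```

```text
rack [0.5662 0.0037 0.204 ] 11.69025228375847 -61.05965619416068
bracket [0.5399 0.1012 0.266  0.0825] 15.23988060075582 -50.94530037723078
vise in rack frame mm -5.9288754056911825 100.75528080359577
home 0.5381053551021622 0.10796396202951476
```

View pics/fit.png

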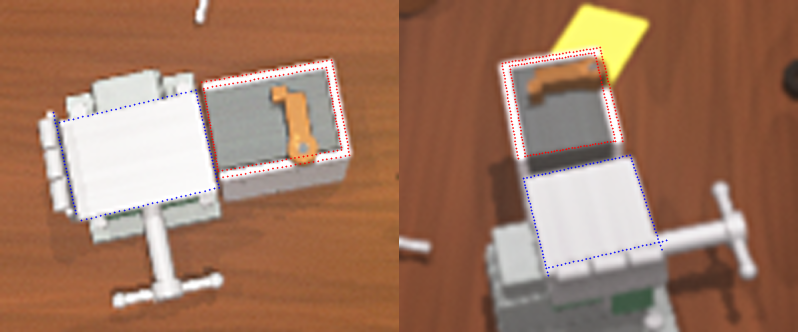

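Red (rack) and blue (leaf, upright) model edges lie on the picture edges. The pawl is at about (0.563, -0.0145), and the network agrees. Moving to it.

```bash
python3 -m pendant '[[[26,-44,0,5,45],[26,-44,0,5,45],[26,-44,0,5,45],[26,-44,0,5,45],[26,-44,0,5,45],[26,-44,0,5,45],[26,-44,0,4,45],[26,-44,0,4,45]]]'; python3 -m pendant '[[[26,-44,0,0,45],[26,-44,0,0,45],[26,-44,-10,0,45],[27,-48,-10,0,45],[0,0,-10,0,45],[0,0,0,0,45]]]'
```

```text
time_s: 2.6
eef_pos: [0.4598, 0.1638, 0.1921]
eef_rot: [0.0, -0.107, 0.994, 0.0]
wrist_force: [0.2, 0.7, -0.6]
opening: 0.522
time_s: 3.35
eef_pos: [0.5629, -0.0142, 0.1605]
eef_rot: [-0.001, -0.105, 0.994, 0.001]
wrist_force: [0.9, 0.6, -0.2]
opening: 0.53
```

```bash
python3 -m pendant '[[[0,0,-20,0,45],[0,0,-20,0,45],[0,0,-10,0,45],[0,0,-5,0,45],[0,0,-4,0,45],[0,0,0,0,45]]]'; python3 - <<'E'
from h import *
c=cam("side"); save(c,"grasp.png",(180,130,300,230),5)
E
```

```text
time_s: 4.1
eef_pos: [0.5642, -0.0146, 0.1031]
eef_rot: [0.0, -0.106, 0.994, -0.0]
wrist_force: [0.5, -0.5, 0.1]
opening: 0.525
```

View pics/grasp.png

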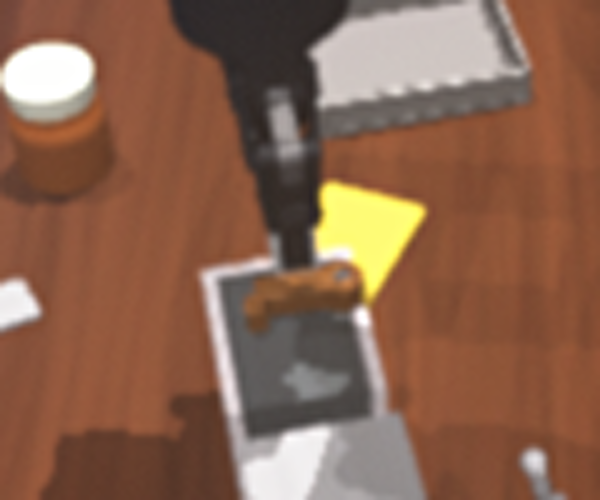

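```bash
python3 - <<'E'
from h import *
c=cam("side"); e=np.array(monitor.get_obs()["eef_pos"]); yd=np.array([-.21,.977,0])
for s in (-.022,0,.022):
  for dz in (0,.005,.01,.015): print(s,dz,[round((a-b)*5) for a,b in zip(px(c,e+s*yd+[0,0,dz]),(180,130))])
E
```

```text
-0.022 0 [290, 261]
-0.022 0.005 [289, 254]
-0.022 0.01 [288, 246]
-0.022 0.015 [287, 238]
0 0 [297, 292]
0 0.005 [296, 284]
0 0.01 [295, 277]
0 0.015 [294, 269]
0.022 0 [304, 324]
0.022 0.005 [303, 316]
0.022 0.01 [302, 309]
0.022 0.015 [301, 301]
```

```bash
python3 - <<'E'
from h import *
o=[]
for n,b in (("side",(205,140,285,220)),("top",(240,135,320,215))):
    c=cam(n); im=c["img"][b[1]:b[3],b[0]:b[2]]
    im=(255*(im/255.)**.5).astype(np.uint8); o.append(cv2.resize(im,None,fx=5,fy=5,interpolation=2)[...,::-1])
    e=np.array(monitor.get_obs()["eef_pos"]); print([(a-q)*5 for a,q in zip(px(c,e),b)])
cv2.imwrite("pics/g2.png",np.hstack(o))
E
```

```text
[np.float64(171.53327473918395), np.float64(241.96620425488945)]
[np.float64(268.9710848151162), np.float64(203.84807944498732)]
```

View pics/g2.png

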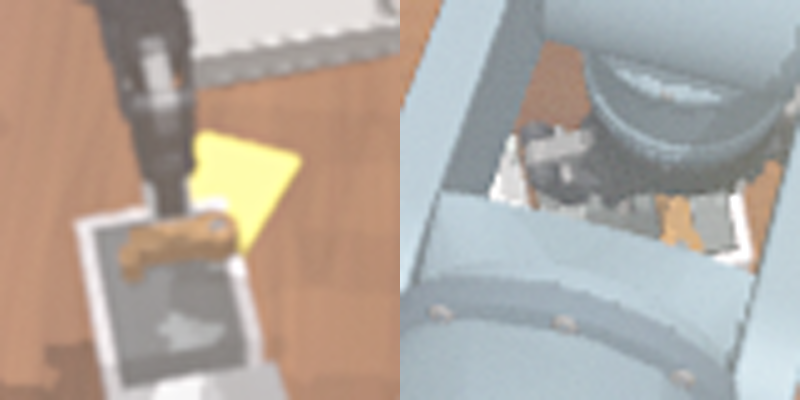

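```bash
python3 -m pendant '[[[0,0,0,0,45],[0,0,0,0,45]]]'; python3 - <<'E'
from h import *
c=cam("side"); print(c["img"][165:200,239].tolist()); s=monitor.get_obs(); print(s["eef_pos"],s["q"])
for n in ("plate_face","pawl"): print([ (round(d["confidence"],2),w(c,d["at"])) for d in spotter.tip_of("side",n)[:2]])
E
```

```text
time_s: 4.55
eef_pos: [0.5641, -0.0147, 0.1029]
eef_rot: [0.0, -0.105, 0.994, -0.0]
wrist_force: [0.2, 0.5, 0.3]
opening: 0.527
[[72, 64, 61], [65, 57, 54], [57, 49, 45], [55, 48, 43], [54, 46, 40], [57, 49, 45], [63, 54, 52], [59, 51, 48], [59, 51, 48], [56, 48, 43], [54, 45, 40], [54, 45, 39], [55, 46, 41], [54, 45, 40], [54, 45, 40], [53, 44, 39], [52, 44, 38], [55, 46, 41], [85, 68, 58], [141, 104, 79], [170, 113, 69], [165, 107, 62], [127, 84, 51], [107, 71, 45], [101, 67, 42], [100, 67, 43], [97, 65, 43], [89, 70, 56], [83, 76, 72], [85, 81, 79], [88, 84, 83], [85, 81, 80], [85, 80, 77], [84, 81, 79], [85, 80, 79]]
[ 0.56408981 -0.01471715  0.10288358] [-2.36379113e-01  2.52587229e-01  1.71210517e+00 -2.14897850e-05
  1.17675037e+00 -2.01858465e+00]
[(0.84, array([ 0.55748958, -0.1484981 ,  0.00961865])), (0.59, array([0.56563891, 0.00440312, 0.0971612 ]))]
[(0.75, array([ 0.56523644, -0.01202861,  0.10229699]))]
```

The side view leaves the front finger's position unclear. Closing here does no harm, and the opening will show whether the jaws have the pawl.

```bash
python3 -m pendant '[[[0,0,-2,0,30],[0,0,0,0,10],[0,0,0,0,10],[0,0,0,0,10],[0,0,0,0,10],[0,0,0,0,10]]]'; python3 - <<'E'
from h import *
o=[]
for n,b in (("side",(205,140,285,220)),("top",(240,135,320,215))):
    c=cam(n); im=c["img"][b[1]:b[3],b[0]:b[2]]
    im=(255*(im/255.)**.5).astype(np.uint8); o.append(cv2.resize(im,None,fx=5,fy=5,interpolation=2)[...,::-1])
im=cv2.imread("pics/side0.png"); 
c=cam("side"); print(px(c,[.2506,.5168,.1909]))
o[1]=cv2.resize(im[340:420,420:560],(700,400)); 
cv2.imwrite("pics/g3.png",cv2.resize(np.hstack(o),None,fx=.7,fy=.7))
E
```

```text
time_s: 5.45
eef_pos: [0.564, -0.0146, 0.1008]
eef_rot: [-0.0, -0.106, 0.994, 0.0]
wrist_force: [-0.5, -0.3, 0.3]
opening: 0.119
[np.float64(447.8635854765775), np.float64(420.72072835669724)]
```

View pics/g3.png

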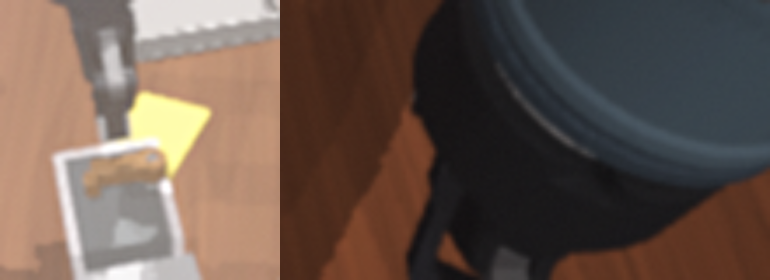

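```bash
python3 - <<'E'
from h import *
o=[]; e=np.array(monitor.get_obs()["eef_pos"])
def mk(c,im,b,P,s,axis=True):
    out=(255*(im[b[1]:b[3],b[0]:b[2]]/255.)**.5).astype(np.uint8)
    out=cv2.resize(out,None,fx=s,fy=s,interpolation=2)[...,::-1].copy()
    for h,col in ((0,(0,0,255)),(.03,(255,0,0)),(.073,(0,255,0)),(.15,(255,255,0))):
        u,v=px(c,P+[0,0,h]); cv2.circle(out,(int((u+.5-b[0])*s),int((v+.5-b[1])*s)),3,col,-1)
    return out
c=cam("top"); a1=mk(c,c["img"],(250,130,320,210),e,5)
E0=np.array([.2506,.5168,.1909]); a3=mk(c,cv2.imread("pics/top0.png")[...,::-1],(0,270,70,350),E0,5)
c=cam("side"); a2=mk(c,c["img"],(205,120,275,200),e,5)
cv2.imwrite("pics/g4.png",cv2.resize(np.hstack([a1,a2,a3]),None,fx=.75,fy=.75,interpolation=3))
E
```

```text
(no output)
```

View pics/g4.png

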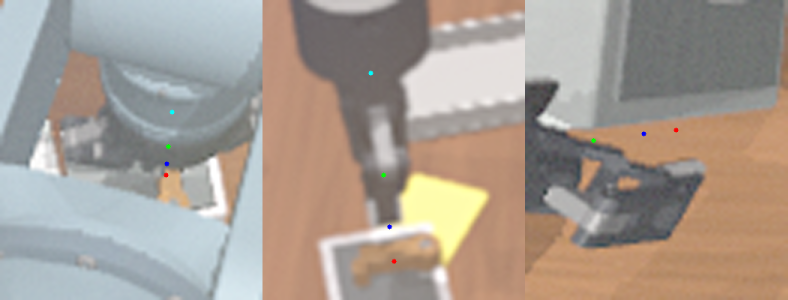

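The jaws shut to 10 mm on air, and both cameras put the tips about 30 mm above the reported TCP height. So I won't trust the reported z. I'll check the control data, then go down in small steps with the force in view.

```bash
python3 -m pendant '[[[0,0,0,0,45],[0,0,0,0,45],[0,0,-2,0,45],[0,0,-3,0,45],[0,0,-3,0,45],[0,0,0,0,45]]]'; python3 - <<'E'
from h import *
print([a for a in dir(ctrl) if a[0]!='_'], ctrl.tcp_to_grasp)
s=monitor.get_obs(); print({k:np.round(v,3) for k,v in s.items()})
c=cam("side"); print([int(x) for x in c["img"][165:200,239].sum(1)])
E
```

```text
time_s: 6.45
eef_pos: [0.5637, -0.0146, 0.0923]
eef_rot: [-0.0, -0.106, 0.994, 0.0]
wrist_force: [-0.1, -0.4, -0.5]
opening: 0.526
['MotionError', 'tcp_to_grasp'] 0.0187
{'time_s': np.float64(6.45), 'q': array([-0.236,  0.266,  1.719, -0.   ,  1.157, -2.019]), 'dq': array([ 0.   , -0.005, -0.007,  0.001,  0.002,  0.   ]), 'joint_efforts': array([-1.4000e-02, -4.5265e+01, -3.1677e+01, -1.0000e-03, -3.5000e-02,
       -0.0000e+00]), 'eef_pos': array([ 0.564, -0.015,  0.092]), 'eef_rot': array([-0.   , -0.106,  0.994,  0.   ]), 'wrist_force': array([-0.097, -0.353, -0.489]), 'torque': array([-0.016, -0.007,  0.012]), 'opening': np.float64(0.526)}
[334, 249, 206, 200, 195, 169, 147, 138, 135, 142, 152, 155, 161, 148, 142, 139, 140, 136, 137, 136, 133, 165, 217, 245, 220, 207, 208, 210, 215, 224, 224, 231, 233, 236, 237]
```

```bash
python3 -m pendant '[[[0,0,-4,0,45],[0,0,-4,0,45],[0,0,-4,0,45],[0,0,-3,0,45],[0,0,-1,0,45],[0,0,0,0,45]]]'; python3 - <<'E'
from h import *
c=cam("side"); print([int(x) for x in c["img"][165:210,239].sum(1)])
b=(190,120,290,220); im=(255*(c["img"][b[1]:b[3],b[0]:b[2]]/255.)**.5).astype(np.uint8); cv2.imwrite("pics/g5.png",cv2.resize(im,None,fx=5,fy=5,interpolation=2)[...,::-1])
E
```

```text
time_s: 7.25
eef_pos: [0.564, -0.0147, 0.0767]
eef_rot: [-0.0, -0.106, 0.994, 0.0]
wrist_force: [-0.2, -0.4, -0.1]
opening: 0.529
[463, 480, 455, 459, 514, 433, 312, 235, 206, 206, 191, 156, 144, 138, 146, 162, 161, 159, 152, 139, 136, 136, 139, 137, 129, 137, 175, 239, 248, 224, 214, 219, 227, 225, 231, 230, 235, 262, 323, 350, 300, 275, 277, 279, 275]
```

View pics/g5.png

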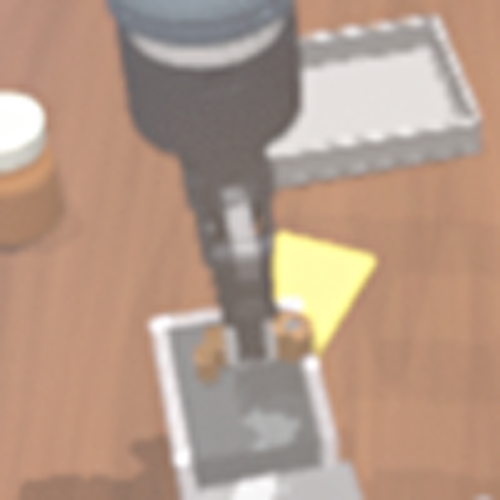

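```bash
python3 -m pendant '[[[0,0,-3,0,45],[0,0,-3,0,45],[0,0,-3,0,45],[0,0,-2,0,45],[0,0,-1,0,45],[0,0,0,0,45]]]'; for i in 1; do python3 -m pendant '[[[0,0,-1.25,0,45],[0,0,-1.25,0,45],[0,0,-1.25,0,45]]]'; done
```

```text
time_s: 8.05
eef_pos: [0.564, -0.0147, 0.0647]
eef_rot: [-0.0, -0.106, 0.994, 0.0]
wrist_force: [0.3, -0.4, -0.6]
opening: 0.528
time_s: 8.43
eef_pos: [0.564, -0.0147, 0.061]
eef_rot: [-0.0, -0.106, 0.994, -0.0]
wrist_force: [0.3, 0.7, -0.2]
opening: 0.53
```

```bash
python3 -m pendant '[[[0,0,-1.25,0,45],[0,0,-1.25,0,45]]]'
```

```text
time_s: 8.68
eef_pos: [0.564, -0.0147, 0.0584]
eef_rot: [-0.0, -0.106, 0.994, 0.0]
wrist_force: [0.2, -0.1, 0.4]
opening: 0.52
```

```bash
python3 -m pendant '[[[0,0,-1.25,0,45],[0,0,-1.25,0,45]]]'; python3 - <<'E'
from h import *
c=cam("side"); print([int(x) for x in c["img"][180:210,239].sum(1)])
E
```

```text
time_s: 8.93
eef_pos: [0.5641, -0.0147, 0.0563]
eef_rot: [0.0, -0.106, 0.994, -0.0]
wrist_force: [-2.5, 0.1, 7.3]
opening: 0.529
[211, 201, 190, 162, 148, 138, 141, 151, 161, 158, 146, 140, 135, 134, 133, 131, 141, 165, 214, 265, 228, 220, 228, 241, 259, 275, 284, 281, 278, 265]
```

Tips touched at a reported z of 0.0565 with 7 N, so the true tip height is about 36–42 mm above the reported one. I'll raise 7 mm for the forward swing and grip.

```bash
python3 -m pendant '[[[0,0,4,0,45],[0,0,3.2,0,45],[0,0,0,0,10],[0,0,0,0,10],[0,0,0,0,5],[0,0,0,0,5],[0,0,0,0,5]]]'
```

```text
time_s: 9.85
eef_pos: [0.5643, -0.0147, 0.0636]
eef_rot: [0.0, -0.106, 0.994, -0.0]
wrist_force: [-0.7, 1.2, 6.4]
opening: 0.16
```

```bash
python3 -m pendant '[[[0,0,1,0,5],[0,0,1,0,5],[0,0,0,0,5]]]'; python3 - <<'E'
from h import *
c=cam("side"); b=(190,120,290,220); im=(255*(c["img"][b[1]:b[3],b[0]:b[2]]/255.)**.5).astype(np.uint8); cv2.imwrite("pics/g6.png",cv2.resize(im,None,fx=5,fy=5,interpolation=2)[...,::-1])
E
```

```text
time_s: 10.22
eef_pos: [0.5637, -0.0146, 0.0648]
eef_rot: [-0.0, -0.106, 0.994, 0.0]
wrist_force: [0.8, -0.1, -1.0]
opening: 0.16
```

View pics/g6.png

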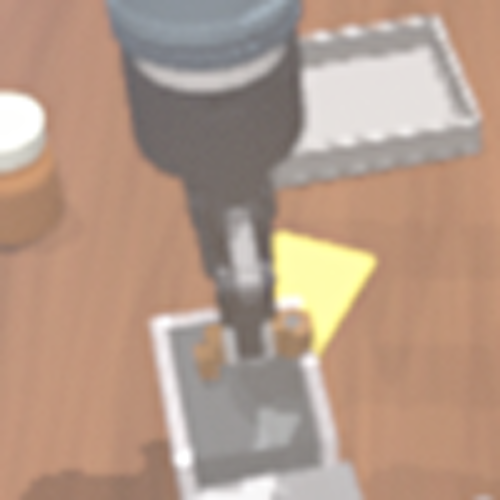

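The pawl is held: opening is steady and about 1 N of weight shows. Lifting and carrying it to the tray.

```bash
python3 -m pendant '[[[0,0,10,0,5],[0,0,25,0,5],[0,-10,30,0,5],[-6,-45,0,0,5],[-7,-50,0,0,5],[-7,-50,0,0,5],[-7,-50,0,0,5],[-7,-50,0,0,5]]]'; python3 -m pendant '[[[-7,-45,0,0,5],[0,-4,-25,0,5],[0,0,-40,0,5],[0,0,-40,0,5],[0,0,-30,0,5],[0,0,-13,0,5],[0,0,0,0,5]]]'
```

```text
time_s: 11.28
eef_pos: [0.5299, -0.2714, 0.1311]
eef_rot: [0.0, -0.106, 0.994, -0.0]
wrist_force: [1.0, 0.3, -1.3]
opening: 0.162
time_s: 12.15
eef_pos: [0.5228, -0.3185, -0.0179]
eef_rot: [-0.0, -0.106, 0.994, 0.0]
wrist_force: [-0.0, 0.4, -1.4]
opening: 0.164
```

Still holding. Lowering slowly, then releasing.

```bash
python3 -m pendant '[[[0,0,-3,0,5],[0,0,-3,0,5],[0,0,-2,0,5],[0,0,-1.2,0,5],[0,0,0,0,5]]]'
```

```text
time_s: 12.78
eef_pos: [0.523, -0.3186, -0.027]
eef_rot: [-0.0, -0.106, 0.994, 0.0]
wrist_force: [-0.7, -0.6, -1.2]
opening: 0.162
```

```bash
python3 -m pendant '[[[0,0,-1.2,0,5],[0,0,-0.8,0,5],[0,0,0,0,38],[0,0,0,0,38],[0,0,0,0,38],[0,0,0,0,38]]]'; python3 -m pendant '[[[0,0,20,0,38],[0,0,40,0,38],[0,10,50,0,0],[7,45,40,0,0],[7,50,0,0,0],[7,50,0,0,0],[7,50,0,0,0],[7,50,0,0,0]]]'; python3 - <<'E'
from h import *
c=cam("top"); print([(round(d["confidence"],2),w(c,d["at"])) for d in spotter.tip_of("top","pawl")[:2]])
c=cam("side"); print([(round(d["confidence"],2),w(c,d["at"])) for d in spotter.tip_of("side","pawl")[:2]]); save(c,"tray.png",(180,60,340,180),4)
E
```

```text
time_s: 13.52
eef_pos: [0.5231, -0.3187, -0.0289]
eef_rot: [0.0, -0.106, 0.994, -0.0]
wrist_force: [0.3, 1.1, -0.5]
opening: 0.44
time_s: 14.52
eef_pos: [0.5586, -0.0622, 0.1229]
eef_rot: [0.001, -0.105, 0.994, -0.0]
wrist_force: [0.1, 0.7, 1.0]
opening: 0.003
[(0.74, array([ 0.52493534, -0.31840392,  0.00643556])), (0.69, array([0.56727549, 0.0039333 , 0.09355107]))]
[(0.67, array([ 0.52248577, -0.31274226,  0.00619118]))]
```

Both cameras put the pawl in the tray, lying on its floor (z 6 mm). Next: go over the plate centre with the fingers shut and touch down slowly.

```bash
python3 -m pendant '[[[4,33,0,0,0],[3.6,33,-10,0,0],[0,0,-20,0,0],[0,0,-16,0,0],[0,0,-5,0,0],[0,0,-1.2,0,0],[0,0,-1.2,0,0],[0,0,0,0,0]]]'; python3 -m pendant '[[[0,0,-1,0,0],[0,0,-1,0,0]]]'
```

```text
time_s: 15.72
eef_pos: [0.566, 0.0021, 0.0681]
eef_rot: [0.0, -0.105, 0.994, -0.0]
wrist_force: [-0.5, 1.0, 0.2]
opening: 0.003
time_s: 15.98
eef_pos: [0.5658, 0.0024, 0.0658]
eef_rot: [0.0, -0.106, 0.994, -0.0]
wrist_force: [0.3, -0.8, 0.3]
opening: -0.002
```

```bash
python3 -m pendant '[[[0,0,-1,0,0]]]'; python3 -m pendant '[[[0,0,-0.5,0,0]]]'
```

```text
time_s: 16.1
eef_pos: [0.5656, 0.0024, 0.0646]
eef_rot: [0.0, -0.106, 0.994, -0.0]
wrist_force: [0.6, 0.3, -0.5]
opening: 0.003
time_s: 16.23
eef_pos: [0.5656, 0.0024, 0.064]
eef_rot: [-0.0, -0.106, 0.994, 0.0]
wrist_force: [0.2, 0.4, -0.1]
opening: 0.001
```

```bash
python3 -m pendant '[[[0,0,-0.6,0,0]]]'; python3 -m pendant '[[[0,0,-0.5,0,0]]]'
```

```text
time_s: 16.35
eef_pos: [0.5656, 0.0024, 0.0635]
eef_rot: [-0.0, -0.106, 0.994, 0.0]
wrist_force: [0.7, 0.1, -0.5]
opening: 0.005
time_s: 16.48
eef_pos: [0.5656, 0.0023, 0.063]
eef_rot: [-0.0, -0.106, 0.994, 0.0]
wrist_force: [0.4, 0.5, 0.7]
opening: 0.004
```

```bash
python3 -m pendant '[[[0,0,-0.5,0,0]]]'
```

```text
time_s: 16.6
eef_pos: [0.5656, 0.0023, 0.0625]
eef_rot: [-0.0, -0.106, 0.994, -0.0]
wrist_force: [-0.9, -0.8, 0.1]
opening: -0.005
```

```bash
python3 -m pendant '[[[0,0,-0.6,0,0]]]';python3 -m pendant '[[[0,0,-0.6,0,0]]]'
```

```text
time_s: 16.73
eef_pos: [0.5657, 0.0023, 0.062]
eef_rot: [0.0, -0.106, 0.994, -0.0]
wrist_force: [0.0, 1.2, -0.1]
opening: 0.003
time_s: 16.85
eef_pos: [0.5656, 0.0023, 0.0613]
eef_rot: [-0.0, -0.106, 0.994, -0.0]
wrist_force: [-0.6, -0.2, -1.3]
opening: 0.004
```

```bash
python3 -m pendant '[[[0,0,-0.6,0,0]]]'
```

```text
time_s: 16.98
eef_pos: [0.5656, 0.0023, 0.0607]
eef_rot: [-0.0, -0.106, 0.994, -0.0]
wrist_force: [0.1, -0.7, 0.2]
opening: -0.001
```

```bash
python3 -m pendant '[[[0,0,-0.8,0,0]]]';python3 -m pendant '[[[0,0,-0.6,0,0]]]'
```

```text
time_s: 17.1
eef_pos: [0.5657, 0.0023, 0.0599]
eef_rot: [0.0, -0.106, 0.994, 0.0]
wrist_force: [-0.5, -0.9, -0.0]
opening: 0.005
time_s: 17.23
eef_pos: [0.5656, 0.0023, 0.0593]
eef_rot: [-0.0, -0.106, 0.994, -0.0]
wrist_force: [-0.3, 0.1, -0.2]
opening: 0.002
```

```bash
python3 -m pendant '[[[0,0,-0.6,0,0]]]'
```

```text
time_s: 17.35
eef_pos: [0.5657, 0.0023, 0.0587]
eef_rot: [0.0, -0.106, 0.994, -0.0]
wrist_force: [-0.1, -0.1, 0.1]
opening: -0.004
```

```bash
python3 -m pendant '[[[0,0,-0.6,0,0]]]'
```

```text
time_s: 17.48
eef_pos: [0.5658, 0.0023, 0.0586]
eef_rot: [0.0, -0.106, 0.994, -0.0]
wrist_force: [-2.2, 0.0, 6.7]
opening: 0.001
```

Contact at 6.7 N. Starting the slide.

```bash
python3 -m pendant '[[[-0.4,2,0,0,0],[-0.6,3,0,0,0],[-0.6,3,0,0,0]]]'
```

```text
time_s: 17.85
eef_pos: [0.5645, 0.0103, 0.0586]
eef_rot: [0.001, -0.106, 0.994, -0.0]
wrist_force: [0.7, -0.8, 4.2]
opening: -0.003
```

```bash
python3 -m pendant '[[[-0.6,3,-0.15,0,0],[-0.6,3,-0.05,0,0],[-0.6,3,0,0,0]]]'; python3 - <<'E'
from h import *
c=cam("side"); 
# profile along rack y axis at rack x=+22 (beside tool), z=.098, both sides
k,s=np.cos(.21),np.sin(.21)
for x in (-24,24):
  print(x,[int(c["img"][int(round(v)),int(round(u))].sum()) for u,v in (px(c,[.5662+(k*x-s*y)/1000,.0037+(s*x+k*y)/1000,.098]) for y in range(-45,90,4))])
E
```

```text
time_s: 18.23
eef_pos: [0.5628, 0.0193, 0.0585]
eef_rot: [0.001, -0.106, 0.994, -0.0]
wrist_force: [0.7, -1.9, 5.8]
opening: -0.001
-24 [623, 421, 413, 377, 338, 328, 329, 329, 335, 351, 332, 331, 334, 323, 330, 340, 350, 246, 228, 229, 233, 232, 229, 232, 233, 232, 232, 285, 367, 431, 435, 436, 433, 430]
24 [756, 586, 424, 331, 264, 258, 261, 272, 274, 281, 284, 283, 281, 279, 284, 282, 281, 284, 279, 284, 279, 276, 279, 282, 281, 280, 253, 285, 386, 432, 509, 521, 518, 515]
```

```bash
python3 -m pendant '[[[-0.6,3,0,0,0],[-0.65,3,0,0,0],[-0.65,3,0,0,0],[-0.65,3,0,0,0]]]'
```

```text
time_s: 18.77
eef_pos: [0.5603, 0.0313, 0.0586]
eef_rot: [0.001, -0.106, 0.994, -0.0]
wrist_force: [0.4, -1.5, 5.6]
opening: 0.001
```

```bash
python3 -m pendant '[[[-0.65,3,0,0,0],[-0.65,3,0,0,0],[-0.65,3,0,0,0],[-0.4,2,0,0,0]]]'
```

```text
time_s: 19.27
eef_pos: [0.5579, 0.0424, 0.0586]
eef_rot: [0.001, -0.106, 0.994, -0.0]
wrist_force: [0.2, -1.2, 6.1]
opening: 0.001
```

```bash
python3 -m pendant '[[[-0.4,2,0,0,0],[-0.3,1.5,0,0,0]]]'
```

```text
time_s: 19.52
eef_pos: [0.5573, 0.0459, 0.0586]
eef_rot: [0.001, -0.106, 0.994, -0.0]
wrist_force: [0.5, -1.5, 5.2]
opening: 0.002
```

```bash
python3 -m pendant '[[[-0.3,1.5,0,0,0],[-0.3,1.5,0,0,0]]]'
```

```text
time_s: 19.77
eef_pos: [0.5566, 0.0488, 0.0585]
eef_rot: [0.001, -0.106, 0.994, -0.0]
wrist_force: [-0.1, -1.3, 6.2]
opening: 0.001
```

```bash
python3 -m pendant '[[[-0.3,1.5,0,0,0],[-0.3,1.5,0,0,0]]]'
```

```text
time_s: 20.02
eef_pos: [0.556, 0.0519, 0.0585]
eef_rot: [0.001, -0.106, 0.994, -0.0]
wrist_force: [0.3, -1.5, 4.6]
opening: 0.002
```

```bash
python3 -m pendant '[[[-0.3,1.5,-0.1,0,0],[-0.3,1.5,-0.1,0,0]]]'
```

```text
time_s: 20.27
eef_pos: [0.5553, 0.0552, 0.0582]
eef_rot: [0.001, -0.106, 0.994, 0.0]
wrist_force: [0.7, -0.5, 5.7]
opening: 0.001
```

```bash
python3 -m pendant '[[[-0.3,1.5,-0.2,0,0],[-0.3,1.5,-0.2,0,0]]]'
```

```text
time_s: 20.52
eef_pos: [0.5545, 0.0582, 0.0577]
eef_rot: [0.0, -0.106, 0.994, 0.0]
wrist_force: [-0.8, -0.3, 4.4]
opening: -0.006
```

```bash
python3 -m pendant '[[[-0.3,1.5,-0.35,0,0],[-0.3,1.5,-0.3,0,0]]]'
```

```text
time_s: 20.78
eef_pos: [0.554, 0.0611, 0.0572]
eef_rot: [0.0, -0.106, 0.994, -0.0]
wrist_force: [-0.1, 0.6, 7.0]
opening: 0.004
```

```bash
python3 -m pendant '[[[-0.35,1.5,-0.2,0,0],[-0.35,1.5,-0.2,0,0],[-0.35,1.5,-0.2,0,0]]]'
```

```text
time_s: 21.15
eef_pos: [0.553, 0.0655, 0.0565]
eef_rot: [0.0, -0.106, 0.994, -0.0]
wrist_force: [0.8, -0.3, 6.1]
opening: -0.002
```

```bash
python3 -m pendant '[[[-0.45,2,-0.26,0,0],[-0.45,2,-0.26,0,0],[-0.45,2,-0.25,0,0]]]'
```

```text
time_s: 21.52
eef_pos: [0.5517, 0.0715, 0.0558]
eef_rot: [0.001, -0.106, 0.994, -0.0]
wrist_force: [-0.1, -1.7, 6.0]
opening: -0.002
```

```bash
python3 -m pendant '[[[-0.45,2,-0.22,0,0],[-0.45,2,-0.22,0,0],[-0.45,2,-0.2,0,0]]]'
```

```text
time_s: 21.9
eef_pos: [0.5504, 0.0775, 0.0552]
eef_rot: [0.001, -0.106, 0.994, -0.0]
wrist_force: [0.8, -1.3, 6.7]
opening: -0.005
```

```bash
python3 -m pendant '[[[-0.45,2,-0.18,0,0],[-0.45,2,-0.18,0,0],[-0.45,2,-0.18,0,0]]]'
```

```text
time_s: 22.28
eef_pos: [0.5491, 0.0834, 0.0548]
eef_rot: [0.001, -0.106, 0.994, -0.0]
wrist_force: [0.1, -0.8, 7.0]
opening: 0.003
```

```bash
python3 -m pendant '[[[-0.4,1.5,-0.12,0,0],[-0.4,1.5,-0.1,0,0],[-0.4,1.5,-0.1,0,0]]]'
```

```text
time_s: 22.65
eef_pos: [0.548, 0.0879, 0.0544]
eef_rot: [0.001, -0.106, 0.994, -0.0]
wrist_force: [-0.2, -1.6, 6.7]
opening: 0.003
```

```bash
python3 -m pendant '[[[-0.4,1.5,-0.1,0,0],[-0.4,1.5,-0.1,0,0]]]'
```

```text
time_s: 22.9
eef_pos: [0.5471, 0.0909, 0.0542]
eef_rot: [0.001, -0.106, 0.994, -0.0]
wrist_force: [0.8, -0.7, 6.5]
opening: 0.0
```

```bash
python3 -m pendant '[[[-0.4,1.2,-0.1,0,0]]]'
```

```text
time_s: 23.02
eef_pos: [0.5468, 0.0921, 0.0542]
eef_rot: [0.001, -0.106, 0.994, -0.0]
wrist_force: [0.6, -1.5, 6.1]
opening: 0.004
```

```bash
python3 -m pendant '[[[-0.4,1.2,-0.1,0,0]]]'
```

```text
time_s: 23.15
eef_pos: [0.5464, 0.0932, 0.0541]
eef_rot: [0.001, -0.106, 0.994, -0.0]
wrist_force: [0.5, -1.8, 5.3]
opening: -0.003
```

```bash
python3 -m pendant '[[[-0.4,1.2,-0.1,0,0]]]'
```

```text
time_s: 23.28
eef_pos: [0.5461, 0.0944, 0.054]
eef_rot: [0.001, -0.106, 0.994, -0.0]
wrist_force: [0.8, -2.4, 5.5]
opening: -0.0
```

```bash
python3 -m pendant '[[[-0.4,1.2,-0.2,0,0]]]'
```

```text
time_s: 23.4
eef_pos: [0.5445, 0.096, 0.0529]
eef_rot: [-0.0, -0.106, 0.994, 0.0]
wrist_force: [0.3, 0.3, 0.0]
opening: 0.002
```

```bash
python3 -m pendant '[[[-0.4,1.2,-0.15,0,0]]]'; python3 - <<'E'
from h import *
c=cam("side"); b=(195,150,295,255); im=(255*(c["img"][b[1]:b[3],b[0]:b[2]]/255.)**.6).astype(np.uint8); cv2.imwrite("pics/s1.png",cv2.resize(im,None,fx=5.5,fy=5.5,interpolation=2)[...,::-1])
E
```

```text
time_s: 23.52
eef_pos: [0.5436, 0.0972, 0.0522]
eef_rot: [-0.001, -0.106, 0.994, 0.0]
wrist_force: [-0.6, -0.4, 0.7]
opening: 0.001
```

View pics/s1.png

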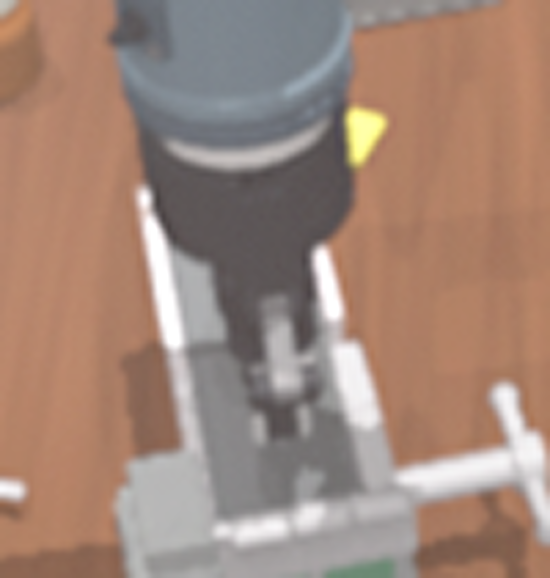

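Force went to zero, so the plate has fallen onto the leaf. It lies about 4 mm to +x of the leaf's middle: left margin about 13 px, right margin about 34 px. Following it down.

```bash
python3 -m pendant '[[[0,0,-0.9,0,0]]]';python3 -m pendant '[[[0,0,-0.7,0,0]]]'
```

```text
time_s: 23.7
eef_pos: [0.5441, 0.097, 0.0516]
eef_rot: [-0.0, -0.106, 0.994, 0.0]
wrist_force: [-0.8, 0.2, -0.1]
opening: -0.003
time_s: 23.82
eef_pos: [0.5443, 0.0969, 0.0511]
eef_rot: [-0.0, -0.106, 0.994, 0.0]
wrist_force: [0.3, 0.1, 0.0]
opening: 0.003
```

```bash
python3 -m pendant '[[[0,0,-0.6,0,0]]]'
```

```text
time_s: 23.95
eef_pos: [0.5445, 0.0968, 0.0506]
eef_rot: [-0.0, -0.105, 0.994, 0.0]
wrist_force: [-0.0, 0.5, -0.2]
opening: 0.001
```

```bash
python3 -m pendant '[[[0,0,-0.6,0,0]]]'
```

```text
time_s: 24.08
eef_pos: [0.5445, 0.0968, 0.0501]
eef_rot: [-0.0, -0.106, 0.994, -0.0]
wrist_force: [-0.2, 0.1, 0.3]
opening: -0.003
```

```bash
python3 -m pendant '[[[0,0,-0.6,0,0]]]'
```

```text
time_s: 24.2
eef_pos: [0.5445, 0.0968, 0.0495]
eef_rot: [-0.0, -0.105, 0.994, 0.0]
wrist_force: [-0.4, 0.6, -0.3]
opening: 0.004
```

```bash
python3 -m pendant '[[[0,0,-0.5,0,0]]]'
```

```text
time_s: 24.32
eef_pos: [0.5446, 0.0968, 0.0492]
eef_rot: [0.0, -0.105, 0.994, -0.0]
wrist_force: [-2.1, 0.3, 4.2]
opening: -0.003
```

```bash
python3 -m pendant '[[[0,0,-0.5,0,0]]]'
```

```text
time_s: 24.45
eef_pos: [0.5448, 0.0968, 0.0492]
eef_rot: [0.0, -0.106, 0.994, -0.0]
wrist_force: [-2.6, 0.2, 8.2]
opening: 0.001
```

Contact again at 8 N, 9.4 mm lower, so the leaf is at 82.6 mm and matches the bracket fit. Finishing the slide with the sideways correction and a small turn.

```bash
python3 -m pendant '[[[-1.8,2.4,0,0.6,0],[-1.8,2.4,0,0.6,0],[-1.8,2.4,0,0.6,0]]]'
```

```text
time_s: 24.82
eef_pos: [0.5398, 0.1041, 0.0492]
eef_rot: [0.001, -0.121, 0.993, -0.0]
wrist_force: [1.5, -2.0, 4.6]
opening: 0.002
```

```bash
python3 -m pendant '[[[-1.4,2,-0.2,0.6,0],[-0.5,1.5,0,0,0]]]'
```

```text
time_s: 25.08
eef_pos: [0.538, 0.1075, 0.0492]
eef_rot: [0.001, -0.127, 0.992, -0.0]
wrist_force: [0.8, -1.1, 7.1]
opening: -0.001
```

```bash
python3 -m pendant '[[[-0.3,1.2,0,0,0],[-0.3,1.2,0,0,0]]]'; python3 - <<'E'
from h import *
c=cam("side"); b=(215,200,285,260)
# plate top z .0886 measured by rectifying to bracket frame: 4px/mm? 3px/mm
p=(.5399,.1012,.266); k,s=np.cos(p[2]),np.sin(p[2])
g=np.mgrid[60:-60:-.5,-50:50:.5]; Y,X=g
P=np.stack([p[0]+(k*X-s*Y)/1000,p[1]+(s*X+k*Y)/1000,np.full_like(X,.0886)],-1)
v=(P-c["o"])@c["R"]; mu=(c["cx"]+c["f"]*v[...,0]/v[...,2]).astype(np.float32); mv=(c["cy"]+c["f"]*v[...,1]/v[...,2]).astype(np.float32)
im=cv2.remap(c["img"],mu,mv,cv2.INTER_CUBIC); np.save("rect.npy",im)
for y in (-40,-20,0,20,30,40): print(y,im[int((60-y)*2),::8].sum(1).tolist())
E
```

```text
time_s: 25.32
eef_pos: [0.5374, 0.1098, 0.0492]
eef_rot: [0.001, -0.127, 0.992, -0.0]
wrist_force: [0.9, -2.1, 5.7]
opening: -0.001
-40 [266, 273, 269, 486, 734, 692, 303, 90, 267, 444, 443, 227, 110, 118, 121, 164, 285, 278, 299, 307, 334, 555, 589, 315, 190]
-20 [267, 268, 254, 455, 710, 687, 437, 307, 353, 432, 442, 356, 257, 260, 138, 206, 248, 252, 274, 272, 284, 497, 579, 390, 189]
0 [242, 239, 255, 372, 690, 688, 414, 193, 148, 178, 248, 144, 122, 114, 247, 342, 260, 272, 271, 272, 268, 473, 462, 429, 445]
20 [230, 238, 224, 248, 399, 428, 307, 214, 200, 203, 205, 205, 207, 209, 206, 222, 266, 271, 271, 272, 262, 410, 487, 430, 442]
30 [687, 712, 677, 650, 480, 412, 313, 198, 204, 202, 235, 277, 235, 216, 232, 225, 251, 271, 282, 304, 288, 408, 482, 426, 435]
40 [567, 576, 553, 425, 430, 451, 454, 466, 470, 399, 574, 685, 529, 479, 535, 425, 520, 531, 523, 633, 678, 458, 393, 380, 399]
```

```bash
python3 -m pendant '[[[-1.2,0.2,-0.2,0,0],[-1.2,0.4,0,0,0],[-0.3,1,0,0,0],[-0.3,1,0,0,0]]]'; cat > meas.py <<'E'
from h import *
from scipy.ndimage import gaussian_filter
c=cam("side"); p=(.5399,.1012,.266); k,s=np.cos(p[2]),np.sin(p[2]); Y,X=np.mgrid[60:-60:-.5,-50:50:.5]
def rect(z):
    P=np.stack([p[0]+(k*X-s*Y)/1000,p[1]+(s*X+k*Y)/1000,np.full_like(X,z)],-1); v=(P-c["o"])@c["R"]
    return cv2.remap(c["img"],(c["cx"]+c["f"]*v[...,0]/v[...,2]).astype(np.float32),(c["cy"]+c["f"]*v[...,1]/v[...,2]).astype(np.float32),1).sum(2).astype(float)
im=gaussian_filter(rect(.0886),(4,1)); gx=np.gradient(im,axis=1)
for lo,hi,sg,n in ((-36,-20,-1,"left"),(26,37,1,"right")):
    L=[]
    for y in range(-34,34,4):
        r=sg*gx[int((60-y)*2)]; m=(X[0]>=lo)&(X[0]<=hi); i=np.argmax(np.where(m,r,-9e9)); 
        if r[i]>15: L.append((y,X[0][i]))
    L=np.array(L); f=np.polyfit(L[:,0],L[:,1],1); print(n,L[:,1].tolist(),"x at y0 %.1f slope deg %.1f"%(f[1],-np.degrees(f[0])))
for x in (-22,-18,-14,16,20,24,28): 
    print("col",x,"y -56..-30:",im[::-1,int((x+50)*2)][8:60:4].astype(int).tolist(),"y 28..50:",im[::-1,int((x+50)*2)][176:222:3].astype(int).tolist())
E
python3 meas.py
```

```text
time_s: 25.88
eef_pos: [0.5346, 0.1124, 0.0492]
eef_rot: [0.001, -0.127, 0.992, -0.0]
wrist_force: [0.2, -1.7, 7.4]
opening: -0.002
left [-28.5, -29.0, -29.0, -29.5, -29.0, -28.5, -28.5, -28.5, -28.0, -28.5, -28.5, -29.0, -29.5, -29.0, -28.5, -28.5, -35.0] x at y0 -29.2 slope deg 1.6
right [30.0, 31.0, 32.0, 31.5, 31.5, 31.0, 30.5, 31.0, 31.0, 31.0, 31.5, 31.5, 31.0, 31.5, 32.0, 31.5, 32.0] x at y0 31.3 slope deg -0.7
col -22 y -56..-30: [169, 179, 184, 182, 177, 171, 165, 163, 163, 164, 163, 161, 160] y 28..50: [204, 213, 235, 270, 315, 362, 404, 435, 453, 458, 451, 434, 410, 385, 365, 354]
col -18 y -56..-30: [212, 239, 251, 255, 263, 282, 309, 336, 359, 375, 384, 389, 389] y 28..50: [205, 220, 248, 287, 332, 376, 411, 436, 450, 452, 444, 427, 405, 382, 365, 355]
col -14 y -56..-30: [213, 240, 252, 255, 264, 287, 323, 364, 399, 424, 436, 439, 438] y 28..50: [216, 237, 272, 316, 363, 401, 425, 435, 431, 419, 401, 381, 364, 352, 346, 346]
col 16 y -56..-30: [222, 215, 242, 315, 426, 536, 593, 565, 468, 357, 281, 250, 244] y 28..50: [276, 298, 334, 380, 429, 470, 499, 513, 513, 500, 477, 447, 415, 386, 365, 353]
col 20 y -56..-30: [218, 212, 241, 314, 424, 536, 598, 576, 482, 371, 294, 263, 258] y 28..50: [279, 302, 338, 384, 435, 479, 511, 525, 524, 506, 478, 442, 406, 375, 354, 345]
col 24 y -56..-30: [223, 216, 247, 323, 437, 546, 600, 570, 478, 373, 301, 271, 267] y 28..50: [288, 313, 352, 402, 455, 504, 544, 571, 580, 566, 529, 479, 426, 385, 359, 349]
col 28 y -56..-30: [213, 215, 254, 345, 473, 589, 642, 610, 519, 415, 341, 308, 299] y 28..50: [288, 315, 358, 408, 458, 500, 533, 556, 568, 563, 537, 491, 438, 389, 357, 344]
```

```bash
python3 -m pendant '[[[-0.6,1.3,0,0,0],[-0.4,1.4,0,0,0]]]'; python3 meas.py | grep -E "left|right|col (20|24)"
```

```text
time_s: 26.18
eef_pos: [0.5336, 0.1151, 0.0491]
eef_rot: [0.001, -0.127, 0.992, -0.0]
wrist_force: [-0.4, -1.2, 7.2]
opening: 0.002
left [-29.5, -29.5, -29.0, -29.5, -29.5, -29.5, -29.0, -28.5, -29.0, -28.5, -29.0, -29.0, -29.0, -29.0, -29.0, -29.0, -35.0] x at y0 -29.5 slope deg 1.2
right [30.0, 31.0, 30.5, 30.5, 31.0, 30.0, 30.5, 30.5, 30.0, 30.5, 31.0, 30.5, 31.0, 31.0, 31.0, 31.0, 32.0] x at y0 30.7 slope deg -0.8
col 20 y -56..-30: [218, 211, 239, 313, 428, 554, 649, 683, 648, 545, 416, 316, 268] y 28..50: [282, 303, 338, 383, 431, 471, 496, 506, 503, 490, 468, 438, 405, 374, 354, 345]
col 24 y -56..-30: [220, 213, 244, 322, 443, 570, 659, 683, 636, 532, 413, 320, 276] y 28..50: [287, 313, 353, 401, 449, 488, 512, 522, 517, 501, 474, 440, 406, 377, 358, 350]
```

The rear edge still moves with the tool, so the plate isn't home yet. Pushing on.

```bash
python3 -m pendant '[[[-0.4,1.3,0,0,0],[-0.4,1.3,0,0,0],[-0.4,1.3,0,0,0]]]'; python3 meas.py | grep -E "left|right|col (20|24)"
```

```text
time_s: 26.6
eef_pos: [0.5325, 0.1188, 0.0491]
eef_rot: [0.001, -0.127, 0.992, -0.001]
wrist_force: [1.7, -3.2, 7.2]
opening: -0.001
left [-30.5, -29.5, -29.0, -29.5, -29.5, -30.0, -29.5, -28.5, -29.0, -28.5, -28.5, -28.5, -29.0, -29.0, -28.5, -29.0, -35.0] x at y0 -29.5 slope deg 0.6
right [29.0, 29.0, 30.0, 30.5, 31.5, 31.0, 30.5, 30.5, 30.0, 30.5, 31.0, 30.5, 31.0, 31.0, 31.0, 31.0, 31.5] x at y0 30.6 slope deg -1.4
col 20 y -56..-30: [217, 211, 240, 314, 428, 554, 649, 687, 659, 567, 442, 338, 282] y 28..50: [282, 303, 338, 384, 432, 471, 497, 507, 505, 491, 468, 438, 405, 375, 355, 346]
col 24 y -56..-30: [223, 216, 246, 324, 445, 571, 661, 691, 657, 568, 451, 348, 288] y 28..50: [287, 313, 352, 401, 450, 488, 512, 521, 516, 499, 472, 438, 403, 375, 358, 351]
```

The force is now at the slip limit (3.6 N at 7.2 N press) and the plate has stopped, so it is home. One short seating push, then lift off and look.

```bash
python3 -m pendant '[[[-0.3,1.2,0,0,0],[0,0,1.5,0,0],[0,0,5,0,0],[0,0,20,0,0],[-5,-10,50,0,0],[-30,-50,20,0,0],[-35,-50,0,0,0],[-35,-50,0,0,0]]]'; python3 -m pendant '[[[-35,-50,0,0,0],[-30,-50,0,0,0],[-30,-50,0,0,0]]]'; python3 meas.py | grep -E "left|right|col (20|24)"; python3 - <<'E'
from h import *
o=[]
for n,b in (("side",(190,165,290,265)),("top",(205,130,325,230))):
    c=cam(n); o.append(cv2.resize(c["img"][b[1]:b[3],b[0]:b[2]],(400,400) if n=="side" else (400,333),interpolation=2)[...,::-1])
o[1]=cv2.copyMakeBorder(o[1],0,67,0,0,0); cv2.imwrite("pics/end.png",np.hstack(o))
for n in ("top","side"):
    c=cam(n)
    for t in ("plate_top","pawl","home","plate_2"):
        print(n,t,[(round(d["confidence"],2),np.round(w(c,d["at"]),4).tolist()) for d in spotter.tip_of(n,t)[:3]])
E
```

```text
time_s: 27.65
eef_pos: [0.4249, -0.0406, 0.1449]
eef_rot: [0.0, -0.127, 0.992, -0.0]
wrist_force: [0.2, 0.1, 0.6]
opening: 0.0
time_s: 28.02
eef_pos: [0.3299, -0.1906, 0.1448]
eef_rot: [0.0, -0.127, 0.992, -0.0]
wrist_force: [0.5, -0.1, 0.3]
opening: -0.003
left [-30.0, -29.5, -30.0, -29.5, -29.5, -29.5, -29.5, -29.5, -29.5, -29.0, -29.5, -29.0, -28.5, -28.5, -28.5, -28.5, -28.5] x at y0 -29.2 slope deg -1.4
right [29.0, 29.5, 30.5, 30.5, 30.5, 30.0, 30.5, 31.0, 31.0, 30.5, 31.5, 32.0, 31.0, 31.5, 32.0, 33.0, 32.5] x at y0 31.1 slope deg -2.7
col 20 y -56..-30: [231, 225, 252, 322, 431, 552, 644, 684, 666, 598, 512, 447, 416] y 28..50: [428, 460, 510, 572, 630, 672, 691, 689, 670, 636, 585, 524, 460, 406, 369, 351]
col 24 y -56..-30: [236, 229, 257, 332, 447, 570, 658, 688, 659, 590, 509, 447, 415] y 28..50: [438, 477, 533, 596, 650, 684, 697, 692, 670, 632, 577, 514, 451, 400, 367, 352]
top plate_top [(0.91, [0.5569, -0.1535, 0.0001]), (0.83, [0.5405, 0.1088, 0.0858])]
top pawl [(0.56, [0.5214, -0.3157, 0.0079])]
top home [(0.7, [0.5401, 0.1084, 0.0001]), (0.62, [0.209, -0.3503, 0.0018]), (0.28, [0.566, 0.0045, 0.0898])]
top plate_2 [(0.87, [0.5675, 0.0039, 0.088])]
side plate_top [(0.83, [0.5402, 0.1099, 0.0828]), (0.76, [0.5567, -0.151, 0.0011]), (0.69, [0.7629, 0.0438, 0.0016])]
side pawl [(0.56, [0.5251, -0.3152, 0.0072])]
side home [(0.95, [0.2138, -0.3479, -0.0004]), (0.93, [0.5428, 0.11, 0.0003])]
side plate_2 [(0.69, [0.5671, 0.0026, 0.0878]), (0.67, [0.5389, 0.1095, 0.0807]), (0.51, [0.5656, 0.0049, 0.0791])]
```

View pics/end.png

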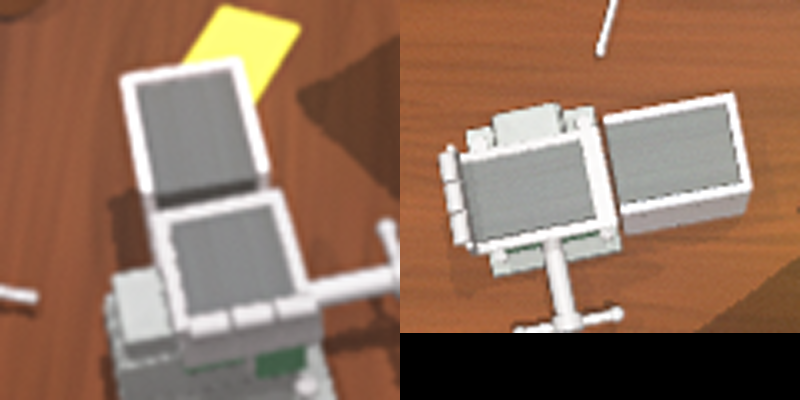

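The plate lies on the leaf with only small white margins, against the upright, and plates 2–4 are in the rack. I'll check squareness and seating with a fit of the unobstructed view.

```bash
sed '/^U=/,$d' fit2.py > f3.py; cat >> f3.py <<'E'
lt=[((-38,-52,0),(38,-52,0)),((38,-52,0),(38,48,0)),((-38,-52,0),(-38,48,0))]
for it in range(2):
    v=fit([lt,lt],np.array([.5400,.1012,.245,.0826]),np.array([.004,.004,.04,.001]),4000)
p=fit([rect(-30,30,-45,45,0)[:2]+rect(-30,30,-45,45,0)[3:],rect(-30,30,-45,45,0)[:2]+rect(-30,30,-45,45,0)[3:]],np.array([.540,.109,.245,.0886]),np.array([.004,.005,.05,.0005]),4000)
for n,x in (("leaf",v),("plate",p)): print(n,x.x,np.degrees(x.x[2]),x.fun)
for yaw in (v.x[2],):
    k,s=np.cos(yaw),np.sin(yaw); q=(p.x-v.x)[:2]; print("plate in vise mm",1000*(k*q[0]+s*q[1]),1000*(-s*q[0]+k*q[1]),"rel yaw",np.degrees(p.x[2]-v.x[2]))
for i in (0,1):   # per camera
    Cs=C; C=[Cs[i]]
    v1=fit([lt],np.array([*v.x[:3]]+[.0826]),np.array([.003,.003,.04,.0003]),3000); S=rect(-30,30,-45,45,0); S=S[:2]+S[3:]
    p1=fit([S],np.array([*p.x[:3]]+[.0886]),np.array([.003,.004,.04,.0003]),3000); C=Cs
    k,s=np.cos(v1.x[2]),np.sin(v1.x[2]); q=(p1.x-v1.x)[:2]; print(i,np.degrees([v1.x[2],p1.x[2]]),1000*(k*q[0]+s*q[1]),1000*(-s*q[0]+k*q[1]))
E
python3 f3.py
```

```text
leaf [0.5396 0.1015 0.268  0.0835] 15.354102165852805 -54.85947183854471
plate [0.5376 0.1083 0.2435 0.0854] 13.952273945370044 -50.27605465300283
plate in vise mm -0.1433680872139115 7.034546063201372 rel yaw -1.4018282204827603
0 [13.445  13.3036] 8.13409289586666 7.19425958432031
1 [16.2863 13.3026] -0.9401340417733463 -6.684226890857651
```

```bash
python3 -c "
from bench import order; print(order.hand_in())"
```

```text
the job is handed in; nothing more can be done
None
```

I did both parts in the order asked and handed the job in at about 28 s of robot time. The pawl is in the parts tray. The top plate was dragged out of the rack and pushed along the leaf until it stopped against the upright.

- **Pawl:** both cameras place it in the tray at about (0.523, -0.315), lying on the tray floor.
- **Slide:** the press read about 4 to 8 N throughout. The plate was not lifted. When it fell flat onto the leaf, the tool lost contact for about 1 s while I followed it down 9.4 mm, so the tool was not on it for that moment. At the upright the drag force rose to the slip limit (3.6 N at 7.2 N press) and the plate stopped moving.
- **Final position:** the two-camera fit put the plate at x = -0.1, y = +7.0 mm of the vise (target 0, +7).
- **Rack:** the last picture shows plates in the rack looking undisturbed. I did not measure their shift against the 3 mm limit.
- **Checks that disagreed:**
  - **Squareness:** the combined fit shows the plate turned -1.4° against the leaf. The top camera alone gives about 0.1°. The side camera alone gives about 3°, with an implausible y of -6.7 mm.
  - **Tool height:** the reported tool z read about 40 mm below the true fingertip height, so a first close missed the pawl. I used touch for height after that, including one 7 N touch on the plate before gripping.

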